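# Isolate the centrifuge and swing out the lockout hasp

## Robot

A 6-joint arm with a two-finger parallel gripper is mounted at the origin on the work surface. World frame = base frame: x ahead of the robot, y to its left, z up, the work surface at z = 0. Lengths are in m, angles in degrees, forces in N, time in s.
With the tool pointing down it reaches from about 0.375 to 0.9 m from the base axis. Payload 3.1 kg.
Tool frame: the origin (TCP) lies at the very end of the fingers, on their centre line; the grasp point (between the pads) lies 19 mm behind it; z points along the fingers, y is the line along which they close (so a half turn about z gives the same grasp; the last joint's range is limited). The gripper opens to 87 mm and grips with 3 to 60 N. Pads are 19 mm wide; open, the fingers measure 117 mm over their backs; the gripper's body (75 mm by 190 mm) begins 51 mm behind the grasp point.
Start: joints at [-74.341, 30.224, 82.088, -0, 67.689, -10.227], TCP at [0.273, -0.562, 0.223] pointing down, gripper open.
Joint ranges: [-176.69, 176.69], [-43.24, 126.21], [12.49, 139.97], [-82, 262], [0, 151.66], [-163.58, 163.58]. Speed limits (degrees/s): [159.86, 159.86, 180, 180, 180, 180].

## Interface

Orientations are given as a 3x3 rotation matrix whose columns are the frame's x, y, z axes.
In Python, from rig import * gives the robot as it stands.
- The arm moves only by the tool jog_arm, never from a script. Its arguments are lists of equal length, an entry for each row: "delta_pos": the shift along the world's x, y, z in cm, a list of three; "turn": the turn about the world's z in degrees; "grip": the closure, from 0 (fully open) to 1 (shut). In form: {"delta_pos": [[x, y, z], ...], "turn": [turn, ...], "grip": [grip, ...]}. A call has 1 to 12 rows; each row is the pose to reach, as a shift and turn from the pose commanded when the call began; what a row does not reach only later rows make up. A row lasts 1/8 s, in which the tool goes at most 62.5 mm and 10.7 degrees, less where a joint would pass 70% of its speed; a pose out of reach is approached as far as the arm can. A call with a gripper value outside its range is refused whole. The fingers move at their own pace and stop on an object; the grip force is fixed at half the most. Time passes only in rows, so rows that repeat a pose let the fingers close. It gives the time, the measured TCP pose, the force, the opening and the grip force at its end, in the units of the state.
- read_state(): the state, without advancing time (a new reading comes with each control period).
- capture(name): name is "scene" or "top"; returns a dict with "color" (480x640x3 uint8, blue, green, red), "fovy" (degrees; the focal length in pixels is half the picture's height over the tangent of half this angle, whatever the lens; pixels are square), "cx", "cy" (the principal point, pixels), "camera_from_world" (4x4, takes a point from world to camera coordinates). Camera axes: x right, y up, looking along -z (the intrinsics and any distortion apply to the point x, -y, -z); pixel columns grow to the right and rows downward; lengths in m; the calibration is good to about 2 mm. A picture is of the moment at which its call begins. There is no depth.
- hand_in(): hands the job in; it is judged then, once.
The state is a dict: "time_s": time; "joint_positions": joint angles; "qvel": joint speeds; "tau": joint torques, N m; "position": TCP position; "tcp_rot": TCP orientation; "force": force on the tool from outside, world axes, zero at the start; "moment": the same for the moment, N m; "opening": opening from 0.0 (shut) to 1.0 (fully open); "grasp_force": force on a finger pad.
Only numpy, scipy, OpenCV 4.12 (cv2) and the standard library are available. Lean on these libraries where they do the work, as an engineer would, in place of code of your own. Each camera call takes 0.05 s, during which the arm holds its last target. There are 200 camera calls.

## Task

The bench centrifuge is going to be serviced. On its isolator box, the one with the red handle on a yellow plate, turn the handle a quarter turn counter-clockwise (seen from above) until it is fully off, with its white stripe pointing to the black mark beside the hasp; only then swing that box's steel lockout hasp fully out, square to the side of the box, so that a padlock could be put on. Leave the other isolator, the one with the black handle, alone.

Things in the scene. Friction and masses are not known exactly. Their poses are not given: they have to be found in the camera images.
- isolator: Isolator box to operate, fixed: grey, 120 (x) x 200 (y) x 70 (z) mm, yellow plate under a red handle, steel hasp. Origin: underside centre, on the bench; at yaw 0 its x points away from the robot; z up. In its frame, mm: handle axis vertical at x=0, y=-45; hasp pivot vertical at x=30, y=75. Green mark (on) on the plate to +x of the handle, black mark (off) to its +y.
- isolator_handle (a joint): Red handle angle, rad, growing counter-clockwise from above. 0 = on: bar along box x, white pointer stripe to +x; 1.571 = off, end stop: bar along y, stripe to +y. Starts 0 to 0.25. About 0.15 Nm; stays where left. Upright bar 70 x 14 mm centred on its axis, from z=80 to 116 mm above the bench, on a disc of radius 30 with its top at z=80.
- isolator_hasp (a joint): Hasp angle, rad, growing clockwise from above. 0 = folded on the box, pointing from pivot to box -x; 1.571 = out, end stop, pointing to +y, 58 mm past the box side. Starts 0 to 0.2. About 0.12 Nm; stays where left. Flat bar 22 mm wide, z=72 to 76 mm, reaching 83 from the pivot, with an upright round steel finger peg, diameter 14, z=76 to 112, 55 from the pivot.
- other_isolator: Isolator box to leave alone: same size, layout and axes, fixed to the bench, but a white housing with a grey plate and a black handle; it has a steel hasp too.

How it is judged:
By the outcome, as a careful person would: the job done as asked, in the order asked, and still so for the second after the job is handed in, with the robot touching nothing.
It also fails if it takes over 48 s, if anything falls off the work surface, if the arm or the gripper's body presses on something with over 40 N, if the wrist force passes 120 N, or if a joint passes its speed limit or range.

## Working session

There is one attempt and no reset: what is moved stays moved. The work goes in short steps, Python scripts to look and compute and a tool call to move; the robot and the scene stay as the last step left them, time stands still between calls to the robot, and variables do not carry over. Pictures are saved under pics/ and viewed, at most 10 in all, crops included, and the job is handed in when it is done.

Besides the shell and the picture viewer there is one more tool, called after ">>>" as name(argument=value, ...), one argument or row to a line, values as JSON. jog_arm: Moves the arm, as the interface text tells. Its arguments: {"type":"object","properties":{"delta_pos":{"type":"array"},"turn":{"type":"array"},"grip":{"type":"array"}},"required":["delta_pos","turn","grip"]}

```bash
mkdir -p pics; cat > h.py <<'E'
from rig import *
import cv2, numpy as np
def snap(n,f):
    c=capture(n); cv2.imwrite('pics/'+f,c['color']); return c
def K(c):
    f=240/np.tan(np.radians(c['fovy']/2)); return f
def ray(c,u,v,z):
    f=K(c); T=np.array(c['camera_from_world']); R=T[:3,:3]; o=-R.T@T[:3,3]
    d=R.T@np.array([(u-c['cx'])/f,-(v-c['cy'])/f,-1]); return o+d*(z-o[2])/d[2]
def proj(c,p):
    T=np.array(c['camera_from_world']); q=T[:3,:3]@np.array(p)+T[:3,3]; f=K(c)
    return c['cx']+f*q[0]/-q[2], c['cy']-f*q[1]/-q[2]
E
python3 - <<'E'
from h import *
for n in('top','scene'):
    c=snap(n,n+'1.png'); print({k:v for k,v in c.items() if k!='color'})
s=read_state();print(s['time_s'],s['position'],s['tcp_rot'],s['opening'])
E
```

```text
{'fovy': 57.101733085343966, 'cx': 321.55529088091913, 'cy': 233.9367643106883, 'camera_from_world': array([[-0.00441687, -0.99912085,  0.04168957, -0.0140661 ],
       [ 0.99869283, -0.00228432,  0.05106278, -0.51490051],
       [-0.05092265,  0.04186061,  0.99782492, -0.78565925],
       [ 0.        ,  0.        ,  0.        ,  1.        ]])}
{'fovy': 56.49439825150582, 'cx': 313.22238137005655, 'cy': 237.58603744437224, 'camera_from_world': array([[ 0.79411379,  0.60768192,  0.0102947 , -0.40704009],
       [-0.37574925,  0.47757174,  0.79418998,  0.13459879],
       [ 0.47769843, -0.63454544,  0.60758233, -1.13668921],
       [ 0.        ,  0.        ,  0.        ,  1.        ]])}
0.1 [ 0.27269241 -0.56163235  0.22167186] [[ 8.99665852e-01  4.36578796e-01 -5.57106231e-04]
 [ 4.36579034e-01 -8.99663942e-01  1.88113953e-03]
 [ 3.20057243e-04 -1.93561790e-03 -9.99998075e-01]] 1.000702645401178
```

View pics/top1.png

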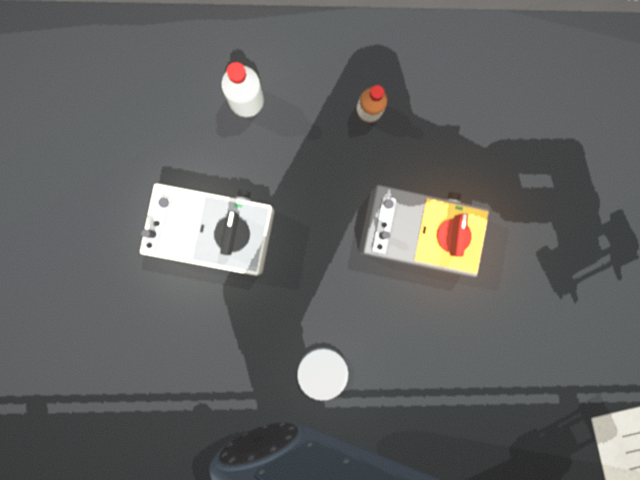

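View pics/scene1.png

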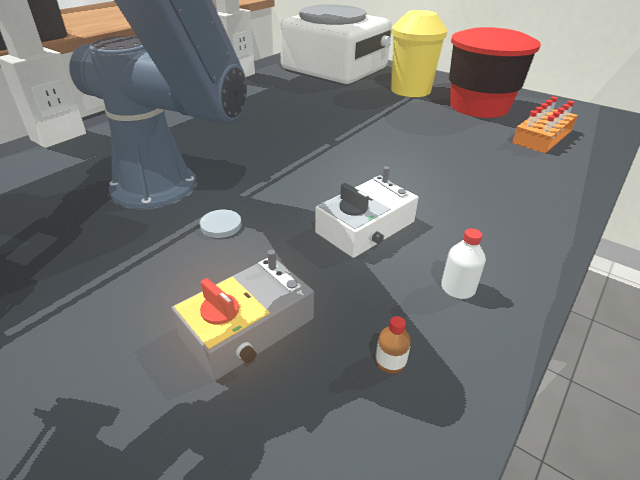

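Top view: the target box (grey/yellow, red handle) is around (430,232), with its hasp peg near (385,235). The other box is around (207,230). I'll zoom in on the target.

```bash
python3 - <<'E'
from h import *
im=cv2.imread('pics/top1.png')[175:290,350:505]
cv2.imwrite('pics/crop1.png',cv2.resize(im,None,fx=5,fy=5,interpolation=cv2.INTER_CUBIC))
E
```

```text
(no output)
```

View pics/crop1.png

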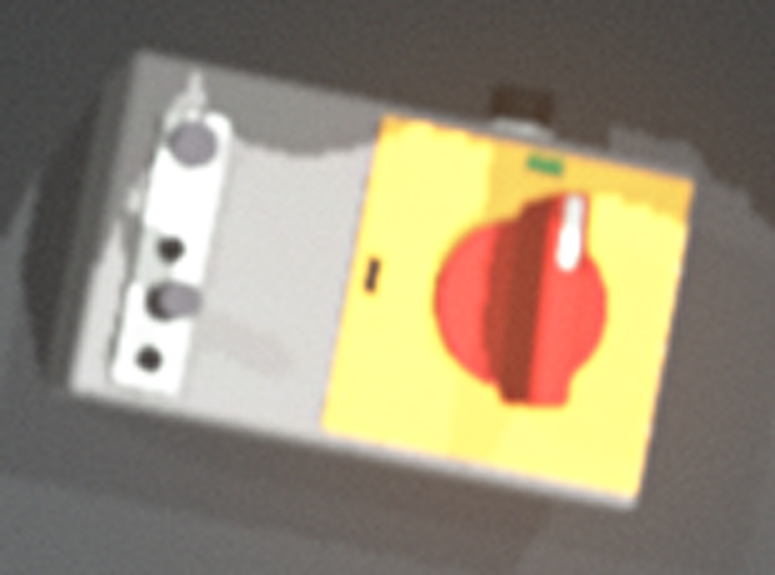

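The crop shows the box top corners at about (377.6,186), (488.6,211), (476.6,275) and (364.4,252.6), full-picture pixels. The disc centre is about (454,235) and the hasp pivot (388,203.5). The peg is near (385,235) and the bar is nearly at "on".

```bash
python3 - <<'E'
from h import *
c=capture('top'); 
P=[ray(c,u,v,.07)[:2] for u,v in[(377.6,186),(488.6,211),(476.6,275),(364.4,252.6)]]
P=np.array(P); print(P, [np.linalg.norm(P[i]-P[i-1]) for i in range(4)])
L=np.array([[60,100],[60,-100],[-60,-100],[-60,100]])/1000
z=P@[1,1j]; l=L@[1,1j]; zc=z-z.mean(); a=np.angle((zc*l.conj()).sum()); o=z.mean()
print('origin',o,'yaw',np.degrees(a),'res mm',abs(zc-l*np.exp(1j*a))*1000)
w=lambda x,y:o+(x+1j*y)/1000*np.exp(1j*a)
print('axis',w(0,-45),'disc',ray(c,454,235,.08)); print('pivot',w(30,75),'bolt',ray(c,388.4,203.6,.08))
pv=w(30,75)
for u,v,h in[(388.5,235,.112),(384,235,.076),(386.8,235,.09)]:
    p=ray(c,u,v,h)[:2]@[1,1j]; print('peg',p,abs(p-pv),np.degrees(np.angle((p-pv)/(-np.exp(1j*a)))))
# predicted peg pixels, hasp angle
for t in(0,.1,.2):
    p=pv-.055*np.exp(1j*(a-t)); print(t,p,proj(c,[p.real,p.imag,.112]),proj(c,[p.real,p.imag,.076]))
h=ray(c,464.5,216,.116),ray(c,457,254,.116); print('bar',h)
for t in(0,.1,.2):
  for s in(35,-35):
    p=w(0,-45)+s/1000*np.exp(1j*(a+t)); print('bar',t,s,proj(c,[p.real,p.imag,.116]))
print(read_state()['time_s'])
E
```

```text
[[ 0.59342617 -0.1092361 ]
 [ 0.55069417 -0.30030877]
 [ 0.44146029 -0.27692771]
 [ 0.48028486 -0.08559743]] [np.float64(0.11558435807196875), np.float64(0.19579271759538777), np.float64(0.11170815865318692), np.float64(0.1952296631813436)]
origin (0.5164663730342379-0.19301750041374105j) yaw -12.01336519891465 res mm [2.97055816 4.72463661 4.71025473 3.33793343]
axis (0.507100079584091-0.23703195879965935j) disc [ 0.50915454 -0.23587511  0.08      ]
pivot (0.561419834375095-0.12590426540397517j) bolt [ 0.56213855 -0.12542267  0.08      ]
peg (0.5078754632556183-0.11870254432582641j) 0.05402651631437758 4.353051095046119
peg (0.5096306141842543-0.11811548628816251j) 0.052371637439460564 3.4605326704218684
peg (0.5089436851483545-0.12017386989753184j) 0.05278810159806282 5.7813592574083055
0 (0.5076243852367505-0.11445657340935113j) (np.float64(385.86287734747526), np.float64(235.16334573695863)) (np.float64(381.84913477345435), np.float64(236.19888171568653))
0.1 (0.5090360006139838-0.10914318069897273j) (np.float64(382.54839706323526), np.float64(234.28841082474952)) (np.float64(378.6946641637775), np.float64(235.36661113253913))
0.2 (0.510971017942365-0.10399725920648874j) (np.float64(379.33309059825433), np.float64(233.08550729435592)) (np.float64(375.6347875537), np.float64(234.222254577896))
bar (array([ 0.53789554, -0.24106364,  0.116     ]), array([ 0.47707115, -0.22763139,  0.116     ]))
bar 0 35 (np.float64(466.4535141200447), np.float64(213.86325513021785))
bar 0 -35 (np.float64(458.360952896804), np.float64(256.632923511173))
bar 0.1 35 (np.float64(464.32453402056024), np.float64(213.5185774306339))
bar 0.1 -35 (np.float64(460.50295941328056), np.float64(256.97242773336933))
bar 0.2 35 (np.float64(462.1758047409314), np.float64(213.3897212218347))
bar 0.2 -35 (np.float64(462.66339264451733), np.float64(257.0935723230061))
0.15
```

>>> jog_arm(
  delta_pos=[
    [6, 8, 0],
    [12, 16, 0],
    [16, 22, 0],
    [20, 28, 0],
    [23.6, 32.6, 0],
    [23.6, 32.6, 0],
    [23.6, 32.6, -3],
    [23.6, 32.6, -6],
    [23.6, 32.6, -8],
    [23.6, 32.6, -8],
  ],
  turn=[-8, -16, -24, -34, -34, -34, -34, -34, -34, -34],
  grip=[0, 0, 0.2, 0.4, 0.5, 0.5, 0.5, 0.5, 0.5, 0.5],
)

```text
time_s: 1.4
position: [0.5077, -0.2352, 0.1408]
tcp_rot: [[0.99, -0.141, -0.004], [-0.141, -0.99, 0.003], [-0.004, -0.002, -1.0]]
force: [0.2, -0.7, -0.4]
opening: 0.503
grasp_force: 0.0
```

```bash
python3 - <<'E'
from h import *
s=read_state();print(s['time_s'],s['position'],s['tcp_rot'][:,1],s['opening'],s['force'],s['joint_positions'])
c=snap('scene','scene2.png')['color']; cv2.imwrite('pics/s2.png',cv2.resize(c[200:400,130:370],None,fx=3,fy=3)[:600])
E
```

```text
1.4 [ 0.50772543 -0.23522309  0.14083566] [-0.14082014 -0.99003283 -0.00216257] 0.5026103275075516 [ 0.20946647 -0.67493566 -0.41572887] [-3.62984988e+01  3.16071731e+01  9.58237852e+01 -1.68580372e-03
  5.28337261e+01  6.17975957e+01]
```

View pics/s2.png

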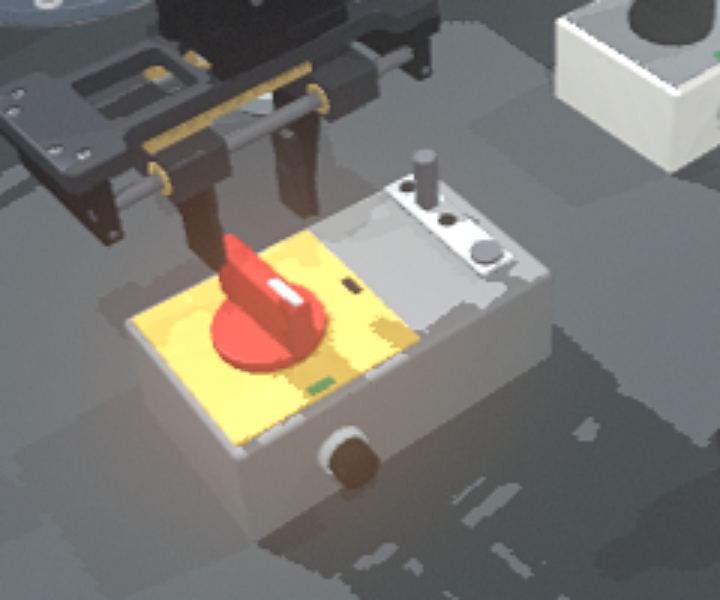

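The fingers hover over the red handle, which straddles them roughly centrally. The bar top's mid is near crop (268,275), i.e. full (219,291). I'll check this against the projection.

```bash
python3 - <<'E'
from h import *
c=capture('scene')
print('tcp',proj(c,[.5077,-.2352,.141]),'axis116',proj(c,[.508,-.2365,.116]),'ends',[proj(c,[.508+s*.035*np.cos(-.14),-.2365+s*.035*np.sin(-.14),.116]) for s in(-1,1)])
print('peg112',proj(c,[.5077,-.117,.112]),ray(c,130+426/3,200+155/3,.112),ray(c,219,291,.116))
E
```

```text
tcp (np.float64(214.73569876468576), np.float64(275.8800592039986)) axis116 (np.float64(216.2787059270603), np.float64(288.7277198638419)) ends [(np.float64(203.20276612362292), np.float64(277.38127487190036)), (np.float64(230.1408249356874), np.float64(300.7563597296959))]
peg112 (np.float64(269.36658808034593), np.float64(251.3080566297398)) [ 0.51181565 -0.11498051  0.112     ] [ 0.51482661 -0.23735046  0.116     ]
```

>>> jog_arm(
  delta_pos=[
    [0.3, -0.1, -2],
    [0.3, -0.1, -4],
    [0.3, -0.1, -5.4],
    [0.3, -0.1, -5.4],
    [0.3, -0.1, -5.4],
    [0.3, -0.1, -5.4],
    [0.3, -0.1, -5.4],
    [0.3, -0.1, -5.4],
  ],
  turn=[0, 0, 0, 0, 0, 0, 0, 0],
  grip=[0.5, 0.5, 0.5, 0.5, 0.9, 1, 1, 1],
)

```text
time_s: 2.5
position: [0.512, -0.2374, 0.0889]
tcp_rot: [[0.99, -0.141, 0.0], [-0.141, -0.99, -0.0], [0.001, 0.0, -1.0]]
force: [-0.2, 0.8, 1.9]
opening: 0.159
grasp_force: 30.0
```

>>> jog_arm(
  delta_pos=[
    [0, 0, 0],
    [0, 0, 0],
    [0, 0, 0],
    [0, 0, 0],
    [0, 0, 0],
    [0, 0, 0],
    [0, 0, 0],
    [0, 0, 0],
    [0, 0, 0],
    [0, 0, 0],
    [0, 0, 0],
  ],
  turn=[8, 16, 24, 32, 40, 48, 56, 64, 72, 78, 78],
  grip=[1, 1, 1, 1, 1, 1, 1, 1, 1, 1, 1],
)

```text
time_s: 3.88
position: [0.5096, -0.2335, 0.0888]
tcp_rot: [[0.344, 0.939, -0.005], [0.939, -0.344, 0.007], [0.005, -0.007, -1.0]]
force: [-2.5, 8.5, 7.5]
opening: 0.153
grasp_force: 30.0
```

```bash
python3 - <<'E'
from h import *
s=read_state();print(s['position'],np.degrees(np.arctan2(*s['tcp_rot'][[1,0],0])),s['force'],s['moment'],s['opening'],s['joint_positions'])
E
```

```text
[ 0.50964484 -0.23347289  0.08884891] 69.90184128337451 [-2.51742868  8.49059278  7.5372172 ] [1.24531003 0.25480465 0.11636797] 0.15313145501775768 [-36.11178914  36.32302763  97.52762124   0.19366946  46.5988111
 -16.14814225]
```

>>> jog_arm(
  delta_pos=[
    [0, 0, 0],
    [0, 0, 0],
    [0, 0, 0],
    [0, 0, 0],
    [0, 0, 0],
  ],
  turn=[3, 6, 9, 11, 11],
  grip=[1, 1, 1, 1, 1],
)

```text
time_s: 4.5
position: [0.5092, -0.2335, 0.0888]
tcp_rot: [[0.162, 0.987, -0.006], [0.987, -0.162, 0.008], [0.007, -0.007, -1.0]]
force: [-3.8, 7.5, 8.1]
opening: 0.162
grasp_force: 30.0
```

```bash
python3 - <<'E'
from h import *
s=read_state();print(s['position'],np.degrees(np.arctan2(*s['tcp_rot'][[1,0],0])),s['force'],s['moment'],s['opening'])
E
```

```text
[ 0.50915556 -0.23345989  0.08880706] 80.67795732396843 [-3.83141795  7.49678103  8.09141754] [ 1.1516836   0.54348203 -0.66813654] 0.16239784142361968
```

>>> jog_arm(
  delta_pos=[
    [0, 0, 0],
    [0, 0, 0],
    [0, 0, 0],
  ],
  turn=[3, 4, 4],
  grip=[1, 1, 1],
)

```text
time_s: 4.88
position: [0.5091, -0.2337, 0.0888]
tcp_rot: [[0.094, 0.996, -0.006], [0.996, -0.094, 0.007], [0.007, -0.006, -1.0]]
force: [-4.3, 5.2, 8.6]
opening: 0.174
grasp_force: 32.4
```

```bash
python3 - <<'E'
from h import *
s=read_state();print(s['position'],np.degrees(np.arctan2(*s['tcp_rot'][[1,0],0])),s['force'],s['moment'],s['opening'])
E
```

```text
[ 0.50907797 -0.23366883  0.0887609 ] 84.63009273029974 [-4.33573395  5.23453664  8.63583799] [ 0.98278411  0.5625767  -0.90467217] 0.17424053881861676
```

>>> jog_arm(
  delta_pos=[
    [0, 0, 0],
    [0, 0, 0],
    [0, 0, 0],
    [0, 0, 3],
    [0, 0, 6],
    [0, 3, 6.5],
    [0, 8, 6.5],
    [0, 11.9, 6.5],
    [0, 11.9, 6.5],
    [0, 11.9, 6.5],
  ],
  turn=[0, 0, 0, 0, 0, 8, 16, 24, 32, 38],
  grip=[0.6, 0.5, 0.5, 0.5, 0.5, 0.5, 0.5, 0.5, 0.5, 0.5],
)

```text
time_s: 6.12
position: [0.5124, -0.1178, 0.1537]
tcp_rot: [[-0.547, 0.837, 0.001], [0.837, 0.547, -0.001], [-0.001, 0.0, -1.0]]
force: [0.1, 0.8, 0.5]
opening: 0.5
grasp_force: 0.0
```

```bash
python3 - <<'E'
from h import *
s=read_state();print(s['time_s'],s['position'],s['tcp_rot'][:,1],s['opening'],s['force'])
c=snap('scene','scene3.png'); cv2.imwrite('pics/s3.png',cv2.resize(c['color'][200:400,130:370],None,fx=3,fy=3))
print([(np.array(proj(c,p))-[130,200])*3 for p in (s['position'],[.51,-.116,.112])])
E
```

```text
6.125 [ 0.51237751 -0.11782445  0.15372395] [8.36976472e-01 5.47238698e-01 4.38106782e-04] 0.5002572658760626 [0.07562178 0.76977726 0.52206333]
[array([419.7356763 ,  98.14924893]), array([422.3598156 , 154.63919663])]
```

View pics/s3.png

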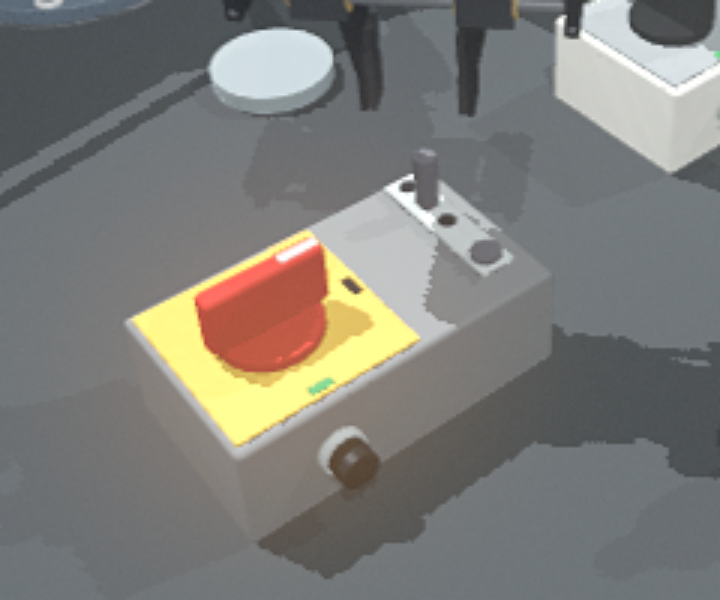

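The handle bar is parallel to the box's long side, with its stripe towards the black mark (352,286). The fingers hover above the peg (426,155). I'll descend and grip it.

>>> jog_arm(
  delta_pos=[
    [-0.1, 0.2, -2],
    [-0.1, 0.2, -4],
    [-0.1, 0.2, -6],
    [-0.1, 0.2, -6.5],
    [-0.1, 0.2, -6.5],
    [-0.1, 0.2, -6.5],
    [-0.1, 0.2, -6.5],
    [-0.1, 0.2, -6.5],
    [-0.1, 0.2, -6.5],
  ],
  turn=[0, 0, 0, 0, 0, 0, 0, 0, 0],
  grip=[0.5, 0.5, 0.5, 0.5, 0.6, 0.8, 1, 1, 1],
)

```text
time_s: 7.3
position: [0.5109, -0.1164, 0.089]
tcp_rot: [[-0.543, 0.84, 0.0], [0.84, 0.543, -0.0], [-0.0, 0.0, -1.0]]
force: [-0.6, -0.1, 4.1]
opening: 0.152
grasp_force: 30.0
```

```bash
python3 - <<'E'
from h import *
s=read_state();p=s['position'];print(p,s['force'],s['moment'])
z0=p[:2]@[1,1j]
pv=0.5618-.1255j; d=z0-pv; print(abs(d),np.degrees(np.angle(d)))
pv=z0+.055*np.exp(1j*np.radians(-12)); print(pv)
for t in range(0,101,10): print(t,np.round(((pv-.055*np.exp(1j*np.radians(-12-t)))-z0)*100,2))
E
```

```text
[ 0.51090272 -0.11635449  0.08900929] [-0.58614388 -0.08986303  4.08535134] [-0.03112555  0.09720691 -0.01626219]
0.05171240890178788 169.81347781918194
(0.5647008395949318-0.12778963692509j)
0 0j
10 (0.28+0.92j)
20 (0.72+1.77j)
30 (1.29+2.54j)
40 (1.99+3.19j)
50 (2.8+3.71j)
60 (3.68+4.09j)
70 (4.61+4.3j)
80 (5.57+4.35j)
90 (6.52+4.24j)
100 (7.44+3.96j)
```

>>> jog_arm(
  delta_pos=[
    [0.1, 0.5, 0],
    [0.3, 0.9, 0],
    [0.5, 1.35, 0],
    [0.7, 1.8, 0],
    [1.0, 2.2, 0],
    [1.3, 2.5, 0],
    [1.6, 2.9, 0],
    [2.0, 3.2, 0],
    [2.4, 3.5, 0],
    [2.8, 3.7, 0],
    [2.8, 3.7, 0],
  ],
  turn=[0, 0, 0, 0, 0, 0, 0, 0, 0, 0, 0],
  grip=[1, 1, 1, 1, 1, 1, 1, 1, 1, 1, 1],
)

```text
time_s: 8.68
position: [0.5346, -0.0772, 0.0886]
tcp_rot: [[-0.542, 0.84, -0.009], [0.84, 0.542, 0.004], [0.008, -0.006, -1.0]]
force: [-6.6, 1.9, 9.2]
opening: 0.147
grasp_force: 30.0
```

>>> jog_arm(
  delta_pos=[
    [0.4, 0.4, 0],
    [0.75, 0.65, 0],
    [1.2, 0.8, 0],
    [1.65, 0.9, 0],
    [2.1, 0.95, 0],
    [2.6, 1.0, 0],
    [3.0, 1.0, 0],
    [3.4, 0.95, 0],
    [3.75, 0.9, 0],
    [3.75, 0.9, 0],
  ],
  turn=[0, 0, 0, 0, 0, 0, 0, 0, 0, 0],
  grip=[1, 1, 1, 1, 1, 1, 1, 1, 1, 1],
)

```text
time_s: 9.93
position: [0.5726, -0.069, 0.0883]
tcp_rot: [[-0.542, 0.84, -0.008], [0.84, 0.542, 0.002], [0.007, -0.006, -1.0]]
force: [-6.2, -0.2, 6.4]
opening: 0.148
grasp_force: 30.0
```

>>> jog_arm(
  delta_pos=[
    [0.3, -0.05, 0],
    [0.6, -0.15, 0],
    [0.6, -0.15, 0],
  ],
  turn=[0, 0, 0],
  grip=[1, 1, 1],
)

```text
time_s: 10.3
position: [0.5726, -0.0689, 0.0881]
tcp_rot: [[-0.543, 0.84, -0.021], [0.84, 0.543, 0.006], [0.016, -0.015, -1.0]]
force: [-16.6, 2.0, 14.7]
opening: 0.153
grasp_force: 30.0
```

The position held while the force rose, so this is the end stop. I'll release, lift, withdraw and look.

>>> jog_arm(
  delta_pos=[
    [0, 0, 0],
    [0, 0, 0],
    [0, 0, 0],
    [0, 0, 3],
    [0, 0, 7],
    [0, 0, 12],
    [-4, 4, 14],
    [-10, 8, 14],
    [-16, 10, 14],
    [-16, 10, 14],
  ],
  turn=[0, 0, 0, 0, 0, 0, 0, 0, 0, 0],
  grip=[0.6, 0.5, 0.5, 0.5, 0.5, 0.5, 0.5, 0.5, 0.5, 0.5],
)

```text
time_s: 11.55
position: [0.4177, 0.0302, 0.2283]
tcp_rot: [[-0.545, 0.839, -0.004], [0.839, 0.545, 0.001], [0.003, -0.002, -1.0]]
force: [1.4, -0.4, -1.5]
opening: 0.502
grasp_force: 0.0
```

```bash
python3 - <<'E'
from h import *
a=snap('scene','scene4.png')['color'][180:400,130:380]; b=snap('top','top4.png')['color'][165:295,345:510]
a=cv2.resize(a,(400,352)); b=cv2.resize(b,(400,315),interpolation=cv2.INTER_CUBIC)
o=np.zeros((352,800,3),np.uint8); o[:,:400]=a; o[:315,400:]=b; cv2.imwrite('pics/end4.png',o); s=read_state(); print(s['time_s'],s['force'],s['position'])
E
```

```text
11.65 [ 1.1058855   0.67442265 -0.58090917] [0.42237206 0.02868806 0.22910777]
```

View pics/end4.png

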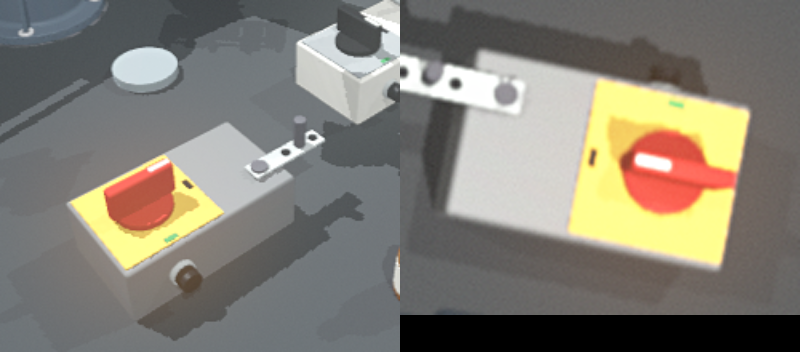

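Both views show the red handle parallel to the long side with its stripe at the black mark. The hasp sticks straight out over the side, and the arm is clear.

```bash
python3 -c "
from rig import *
print(hand_in())"
```

```text
the job is handed in; nothing more can be done
None
```

I turned the red handle counter-clockwise to its off stop first, then swung that box's hasp out to its end stop. The other isolator was left alone, the arm is clear, and the job was handed in at about 12 s; no verdict came back.

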